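# Lock the shaker platform with its locking pin

## Task

The shaker is about to be carried to another bench, so its sliding platform must be locked. Take the round-knobbed locking pin from the tool block, put it down through the eye in the platform's tongue, and ease the platform along its travel until the pin drops into the lock bore hidden in the rail underneath, fully home with its collar flat on the tongue; then let go. Never jolt the platform (it carries sample tubes), and leave the tee key standing in the block and the small vials where they are.

Things in the scene. Friction and masses are not known exactly. Their poses are not given: they have to be found in the camera images.
- lock_pin: the locking pin, 70 g, standing upright in one of the two end bores of the tool block. Origin on its axis at the underside of its steel collar (20 mm across, 4 mm thick), z up along the axis. Above the collar a 14 mm neck up to z = 8 mm, then the knob; below the collar a round steel shank 10 mm across and 52 mm long
- pin_knob (a point): middle of the pin's ribbed black round knob, 22 mm across and 24 mm high, 20 mm above the pin's origin (the knob reaches from 8 to 32 mm above the origin)
- pin_tip (a point): lower end of the pin's shank, 52 mm below the pin's origin; the last 10 mm of the shank taper from 10 mm across to a flat tip 5 mm across
- tee_key: tee-handled steel key, standing in the other end bore of the tool block; shank 8 mm across, 50 mm long, crossbar 64 mm long and 11 mm thick, centred 31 mm above its collar. Origin at the underside of its collar. Not needed, stays where it is
- tool_block: grey plastic block, 130 x 50 x 60 mm high, fixed to the counter, with a row of three upright 12 mm through bores on its top along its x axis, 42 mm apart (the middle one empty). Origin: centre of its underside; x along its length, z up
- shaker: bench-top linear shaker, 260 mm wide, 220 mm deep, fixed on the counter. Origin on the counter under the unit's middle; x to its rear, y to its left along the platform's travel, z up. The platform is 240 mm wide, its top 72 mm up, its front edge 61 mm in front of the origin; on its rear half, from 20 mm behind the origin, stands a fixed wire rack of sample tubes, up to 205 mm above the counter
- eye (a point): centre of the top mouth of the eye in the platform's tongue, 72 mm above the counter; axes as the shaker's. The eye is an upright chamfered hole 11.5 mm across, 27 mm long; the tongue's underside is 3 mm above the lock rail. A pin in the eye with its tip on the rail has its collar 22 mm above the tongue; dropped into the lock bore, its collar is flat on the tongue and its origin at this point
- tongue_left (a point): place to push on the left (+y) edge face of the tongue, 68 mm above the counter, 10 mm in front of the eye's axis. The tongue sticks out from the platform's front: an aluminium plate 90 mm wide along the travel, 52 mm deep, 8 mm thick, with a bar 46 mm deep and 19 mm high along its underside, the eye in its middle
- tongue_right (a point): the same place on the right (-y) edge face of the tongue
- platform (a joint): slide of the platform on the shaker, m, 0 in the middle, growing to the shaker's left (+y), stops at -0.025 and +0.025. It stays where it is left; about 1.5 N and a little damping resist it
- vial_dark: dark brown vial with a black cap, 22 mm across, 53 mm high, standing loose on the counter; origin at the centre of its underside
- vial_white: white vial with a white cap, 22 mm across, 37 mm high, standing loose; origin as before
- vial_red: white vial with a red cap, 22 mm across, 41 mm high, standing loose; origin as before
- rail_mid (a point): middle of the top face of the dark steel lock rail along the shaker's front (50 mm deep, top 42 mm up), under the middle of the eye's travel. Its one lock bore, 12 mm across, 28 mm deep, chamfered, lies on the line through this point along the shaker's y, between 10 and 22 mm to the left or to the right of it; which, differs from unit to unit and the tongue hides it: find it by feel

How it is judged:
At the end, for the whole second after the job is handed in: The locking pin stands in the eye and in the lock bore below it, upright within 0.08 rad, its collar within 3 mm of the tongue's top and within 3 mm of the eye's axis; pin and platform at rest (z of lock_pin in the frame of eye between -0.003 and 0.003 m and horizontal distance between lock_pin and eye below 0.003 m and angle between lock_pin's own z axis and vertical below 0.08 rad and linear speed of lock_pin below 0.01 m/s and velocity of joint platform between -0.005 and 0.005 m/s); the robot touches nothing.
It fails at once if the platform is jolted (faster than 0.3 m/s) (velocity of joint platform above 0.3 m/s or velocity of joint platform below -0.3 m/s).
It fails at once if the tee key is moved more than 25 mm (distance of tee_key from where it was at the start of the episode above 0.025 m).
It fails at once if a vial is moved more than 25 mm or tipped over (distance of any of vial_dark, vial_white, vial_red from where it was at the start of the episode above 0.025 m or angle between any of vial_dark, vial_white, vial_red's own z axis and vertical above 0.6 rad).
It also fails if it takes over 69 s, if anything falls off the work surface, if the arm or the gripper's body presses on something with over 40 N, if the wrist force passes 120 N, or if a joint passes its speed limit or range.

## Robot

A 6-joint arm with a two-finger parallel gripper is mounted at the origin on a cart in front of the work surface, level with it; the furniture and walls round the work are solid. World frame = base frame: x ahead of the robot, y to its left, z up, the work surface at z = 0. Lengths are in m, angles in rad, forces in N, time in s.
With the tool pointing down it reaches from about 0.35 to 0.775 m from the base axis. Payload 5.5 kg.
Tool frame: the origin (TCP) lies between the finger pads; the fingertips stand 19 mm ahead of it and the grasp point (between the pads) is the TCP; z points along the fingers, y is the line along which they close (so a half turn about z gives the same grasp; the last joint's range is limited). The gripper opens to 85 mm and grips with 20 to 120 N. Pads are 22 mm wide; open, the fingers measure 114 mm over their backs; the gripper's body (76 mm by 85 mm) begins 54 mm behind the grasp point. The pads swing forward as they close: fully open they stand 13 mm farther back than shut.
Start: joints at [0.97, 0.313, 0.046, 1.304, 0, 1.431], TCP at [0.256, 0.515, 0.25] pointing down, gripper open.
Joint ranges: [-2.76, 2.76], [-0.86, 1.69], [-1.03, 1.26], [-2.2, 2.34], [-1.47, 1.5], [-3.14, 3.14]. Speed limits (rad/s): [2.57, 2.57, 3.14, 3.14, 3.14, 3.14].

## Interface

Orientations are given as a unit quaternion [w, x, y, z].
In Python, from workcell import env gives the robot as it stands.
- The arm moves only by the tool carry_out, never from a script. Its argument "increments" is a list that holds one entry, the list of rows, each a list of 6 numbers: the shift along the tool's x, y, z each as a share of 50 cm, from -1 to 1, then the turn, a rotation vector about the tool's x, y, z each as a share of 2 pi rad, from -1 to 1. In form: [[[x, y, z, ax, ay, az], ...]]. A call has 1 to 5 rows; each row is the pose to reach, as a shift and turn from the pose commanded when the call began, along the tool's axes at that moment, turning the shorter way round; what a row does not reach only later rows make up. A row lasts 1/8 s, in which the tool goes at most 62.5 mm and 10.7 degrees, less where a joint would pass 70% of its speed; a pose out of reach is approached as far as the arm can. A call with a number of a shift or a turn outside -1 to 1 is refused whole. A call with a gripper value outside its range is refused whole. "jaw" is the closure, from 0 (fully open) to 1 (shut), set as the call begins (left out, the last holds). The fingers move at their own pace and stop on an object; "squeeze" is the grip in N (left out, the last holds). Time passes only in rows, so rows that repeat a pose let the fingers close. It gives the time, the measured TCP pose, the force, the opening and the grip force at its end, in the units of the state.
- env.get_state(): the state, without advancing time (a new reading comes with each control period).
- env.read_camera(name): name is "scene" or "side" or "wrist"; returns a dict with "frame" (420x560x3 uint8, blue, green, red), "z_map" (420x560 float32, m along the optical axis (not along the pixel's ray), 0 where there is no reading), "intrinsics" (3x3 intrinsics, pixels), "R" (3x3) and "t" (3): a world point X has camera coordinates R X + t; the wrist camera has in their place "T_tool_cam" (4x4, takes a point from camera to tool coordinates, whose origin is the TCP and whose axes are the flange's). Camera axes: x right, y down, z forward; pixel columns grow to the right and rows downward; lengths in m; the calibration is good to about 2 mm. A picture is of the moment at which its call begins: read the wrist's pose just before it.
- env.hand_in(): hands the job in; it is judged then, once.
Trained networks look in the newest picture that a camera, given by its name, has taken for a name from the list of things; names that differ only in an ending like _2 or _b are one class to them, and where a whole thing is asked for, a point or a joint stands for the part that bears it (a point fixed in the world has none). Each returns a list of dicts, best first, with "score" (0 to 1); they miss things now and then, are a little off and sometimes report something else, mostly with a low value. They report only what shows in the picture. A call takes as long as a camera call.
- env.find_in(camera, name): "position" ([x, y, z] in m, in world coordinates, good to about 4 mm: the middle of the surface that is visible of it).
The state is a dict: "clock": time; "joint_pos": joint angles; "qvel": joint speeds; "tau": joint torques, N m; "tcp_pos": TCP position; "orientation": TCP orientation; "wrist_force": force on the tool from outside, world axes, zero at the start; "ft_torque": the same for the moment, N m; "finger_gap": finger opening in m; "grip_force": force on a finger pad.
Only numpy, scipy, OpenCV 4.12 (cv2) and the standard library are available. Lean on these libraries where they do the work, as an engineer would, in place of code of your own. Each camera call takes 0.05 s, during which the arm holds its last target. There are 200 camera calls.

## Working session

There is one attempt and no reset: what is moved stays moved. The work goes in short steps, Python scripts to look and compute and a tool call to move; the robot and the scene stay as the last step left them, time stands still between calls to the robot, and variables do not carry over. Pictures are saved under pics/ and viewed, at most 10 in all, crops included, and the job is handed in when it is done.

Besides the shell and the picture viewer there is one more tool, called after "Emit:" in YAML: its name, and indented under it one key for each argument. carry_out: Moves the arm, as the interface text tells. Its arguments: {"type":"object","properties":{"increments":{"type":"array","items":{"type":"array","items":{"type":"array","items":{"type":"number","minimum":-1,"maximum":1}}}},"jaw":{"type":"number"},"squeeze":{"type":"number"}},"required":["increments"]}

```bash
mkdir -p pics; ls; cat > h.py <<'E'
import numpy as np, cv2
from workcell import env
from scipy.spatial.transform import Rotation as Ro
np.set_printoptions(precision=4,suppress=True)
def pose():
    s=env.get_state(); q=s['orientation']
    return np.array(s['tcp_pos']),Ro.from_quat([q[1],q[2],q[3],q[0]]).as_matrix(),s
def cloud(cam):
    p,R,s=pose(); c=env.read_camera(cam); z=c['z_map']; K=c['intrinsics']
    v,u=np.mgrid[:z.shape[0],:z.shape[1]]
    X=np.stack([(u-K[0,2])/K[0,0]*z,(v-K[1,2])/K[1,1]*z,z],-1)
    if 'R' in c: W=(X-c['t'])@np.array(c['R'])
    else:
        T=np.array(c['T_tool_cam']); W=(X@T[:3,:3].T+T[:3,3])@R.T+p
    W[z==0]=np.nan
    return c,W
E
python3 - <<'E'
from h import *
p,R,s=pose(); print(s['clock'],p,R,s['finger_gap'])
for cam in ['scene','side']:
    c,W=cloud(cam); cv2.imwrite(f'pics/{cam}0.png',c['frame'])
    for n in ['lock_pin','pin_knob','tee_key','tool_block','shaker','eye','tongue_left','tongue_right','platform','vial_dark','vial_white','vial_red','rail_mid']:
        print(cam,n,[(np.round(d['position'],4).tolist(),round(d['score'],2)) for d in env.find_in(cam,n)[:2]])
print(env.get_state()['clock'])
E
```

```text
pics
0.0 [0.2554 0.5146 0.2494] [[-0.8957  0.4447 -0.001 ]
 [ 0.4447  0.8957 -0.0015]
 [ 0.0002 -0.0018 -1.    ]] 0.08556573876663465
scene lock_pin [([0.4661, 0.2829, 0.0936], 0.49), ([0.3863, 0.2914, 0.0905], 0.43)]
scene pin_knob [([0.3842, 0.2894, 0.0878], 0.46)]
scene tee_key [([0.4705, 0.2812, 0.093], 0.43)]
scene tool_block [([0.4636, 0.265, 0.0446], 0.95)]
scene shaker []
scene eye []
scene tongue_left [([0.6927, -0.1226, 0.0745], 0.71)]
scene tongue_right [([0.6881, -0.1237, 0.0766], 0.81)]
scene platform [([0.6903, -0.1239, 0.0747], 0.79), ([0.5878, 0.1582, 0.0297], 0.63)]
scene vial_dark [([0.591, 0.1619, 0.0259], 0.42)]
scene vial_white [([0.6716, -0.1374, 0.0743], 0.43), ([0.5358, 0.1304, 0.0178], 0.41)]
scene vial_red []
scene rail_mid [([0.6703, -0.1347, 0.0765], 0.69)]
side lock_pin [([0.3912, 0.2893, 0.0844], 0.65), ([0.4692, 0.2791, 0.0911], 0.38)]
side pin_knob [([0.3892, 0.2934, 0.0814], 0.54)]
side tee_key [([0.4707, 0.2796, 0.0904], 0.65)]
side tool_block [([0.4284, 0.2689, 0.0458], 0.95)]
side shaker [([0.6757, -0.178, 0.0708], 0.68)]
side eye [([0.6846, -0.1443, 0.0708], 0.69)]
side tongue_left [([0.6898, -0.1471, 0.0771], 0.93), ([0.6763, -0.1752, 0.0765], 0.73)]
side tongue_right [([0.6873, -0.1444, 0.0731], 0.95)]
side platform [([0.6876, -0.1475, 0.0754], 0.58)]
side vial_dark [([0.5691, 0.1172, 0.0333], 0.64)]
side vial_white [([0.5428, 0.1341, 0.02], 0.52)]
side vial_red []
side rail_mid [([0.6762, -0.1768, 0.0753], 0.58)]
1.4
```

View pics/scene0.png

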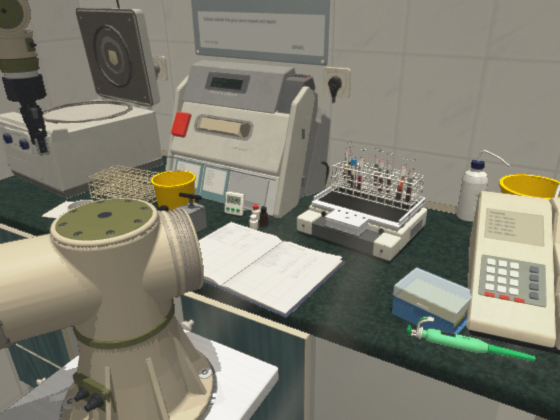

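View pics/side0.png

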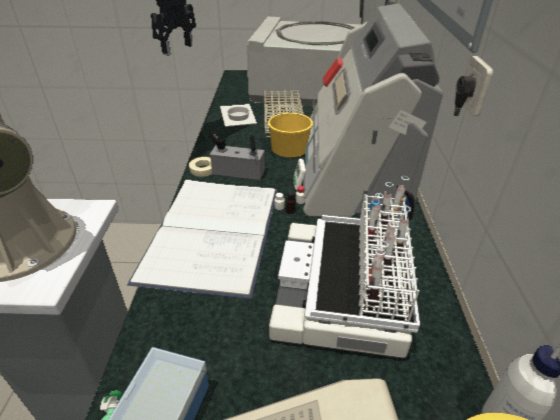

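The scene view shows the block at (190,210), with the knob and tee behind the arm, and the tongue at (348,218). The side view shows the knob at about (220,143), the tee at (254,148) and the tongue at (295,262), with vials at (280–300,198).

```bash
python3 - <<'E'
from h import *
c,W=cloud('side')
T=c['frame']
a=cv2.resize(T[125:190,185:285],None,fx=4,fy=4,interpolation=2);b=cv2.resize(T[215:345,260:360],None,fx=4,fy=4,interpolation=2)
o=np.zeros((520,800,3),np.uint8);o[:260,:400]=a;o[:520,400:]=b;cv2.imwrite('pics/crop1.png',o)
def rect(m):
    P=W[m][:,:2].astype(np.float32)*1000; print(len(P),cv2.minAreaRect(P))
x,y,z=W[...,0],W[...,1],W[...,2]
rect((abs(z-.06)<.004)&(x>.33)&(x<.52)&(y>.2)&(y<.36))
rect((abs(z-.072)<.004)&(x>.6)&(x<.72)&(y>-.25)&(y<-.05))
v=np.mgrid[:420,:560]
for (u0,v0) in [(295,240),(293,262),(290,285),(283,262),(303,262)]: print(u0,v0,W[v0,u0])
c=env.read_camera('wrist');print(c['T_tool_cam'],c['intrinsics'])
E
```

```text
519 ((427.651611328125, 290.0171203613281), (54.84029769897461, 130.50315856933594), 79.82701873779297)
4116 ((660.0107421875, -145.50111389160156), (190.94801330566406, 119.95315551757812), 89.97393798828125)
295 240 [ 0.5785 -0.02    0.0428]
293 262 [ 0.5741 -0.1108  0.0727]
290 285 [ 0.5695 -0.1449  0.051 ]
283 262 [ 0.5565 -0.1116  0.0729]
303 262 [ 0.5917 -0.1106  0.073 ]
[[ 0.0005 -0.948  -0.3182  0.0821]
 [ 1.      0.0004  0.0004 -0.0003]
 [-0.0002 -0.3182  0.948  -0.1243]
 [ 0.      0.      0.      1.    ]] [[336.7247   0.     278.578 ]
 [  0.     336.7247 212.3333]
 [  0.       0.       1.    ]]
```

View pics/crop1.png

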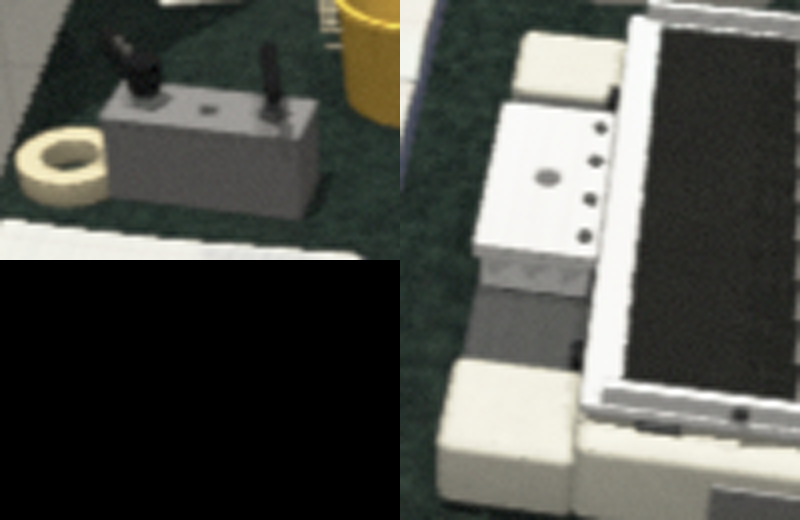

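The crop shows the left pin or key at (145,75), the right one at (270,80), and the eye at (547,177), which is side pixel (296.7,259.2). I'll move the wrist over the block to check which is which.

Emit:
carry_out:
  increments:
    - [[-0.12, -0.06, 0, 0, 0, -0.02], [-0.24, -0.12, 0, 0, 0, -0.045], [-0.36, -0.18, 0, 0, 0, -0.045], [-0.46, -0.23, 0, 0, 0, -0.045], [-0.518, -0.256, 0, 0, 0, -0.045]]

```text
clock: 2.12
tcp_pos: [0.4322, 0.283, 0.2505]
orientation: [0.0, 0.09, 0.996, 0.0]
wrist_force: [-0.6, -0.1, -0.7]
finger_gap: 0.0855
grip_force: 0.0
```

```bash
python3 - <<'E'
from h import *
p,R,s=pose(); print(s['clock'],p,R)
c,W=cloud('wrist'); cv2.imwrite('pics/wrist1.png',c['frame'])
for n in ['lock_pin','pin_knob','tee_key']:
    print(n,[(np.round(d['position'],4).tolist(),round(d['score'],2)) for d in env.find_in('wrist',n)[:2]])
np.save('W1.npy',W)
E
```

```text
2.125 [0.4322 0.283  0.2505] [[-0.9838  0.1792  0.0007]
 [ 0.1792  0.9838  0.0001]
 [-0.0007  0.0002 -1.    ]]
lock_pin [([0.3909, 0.2976, 0.0941], 0.74)]
pin_knob [([0.3882, 0.2981, 0.0918], 0.88)]
tee_key [([0.4693, 0.2839, 0.0953], 0.9)]
```

View pics/wrist1.png

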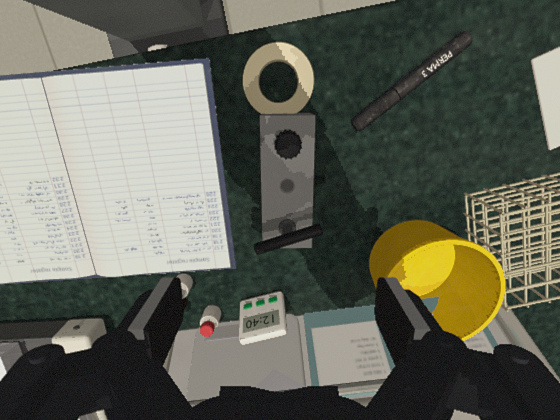

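The knob is at (288,144) and the tee crossbar at (288,238), lying across the block. The yellow bin is at (440,265). This settles which is which.

```bash
python3 - <<'E'
from h import *
W=np.load('W1.npy'); x,y,z=W[...,0],W[...,1],W[...,2]
m=(np.hypot(x-.388,y-.296)<.03)&(z>.08); P=W[m]; print(len(P),np.median(P,0),P[P[:,2]>np.percentile(P[:,2],50)].mean(0), cv2.minEnclosingCircle(P[:,:2].astype(np.float32)*1000))
m=(abs(z-.06)<.004)&(abs(x-.43)<.1)&(abs(y-.285)<.05); print(np.median(z[m]),cv2.minAreaRect(W[m][:,:2].astype(np.float32)*1000))
m=(z>.03)&(x>.36)&(y>.33)&(x<.6);print('bin',W[m].min(0),W[m].max(0))
for u,v in [(288,144),(288,187),(270,130)]: print(W[v,u])
p,R,s=pose(); d=R.T@(np.array([.3885,.2955,.25])-p); print(d/.5)
# eye from side
c=env.read_camera('side');K=c['intrinsics'];Rc=np.array(c['R'])
def ray(u,v,zz):
    d=Rc.T@np.linalg.solve(K,[u,v,1]);o=-Rc.T@c['t'];return o+d*(zz-o[2])/d[2]
for u,v in [(296.7,259.2),(286.2,241.2),(278.7,276.2),(307.5,278.7),(313,242.5)]: print(ray(u,v,.072))
E
```

```text
605 [0.388  0.2986 0.0925] [0.3886 0.2984 0.0946] ((397.01861572265625, 300.4659729003906), 20.27607536315918)
0.06077213369325296 ((429.9195556640625, 291.31854248046875), (50.12990951538086, 129.94216918945312), 79.89057922363281)
bin [0.4261 0.33   0.03  ] [0.6    0.5693 0.3175]
[0.3873 0.2989 0.0925]
[0.4361 0.2919 0.043 ]
[0.376  0.2852 0.0609]
[0.0876 0.0059 0.0006]
[ 0.5807 -0.103   0.072 ]
[ 0.5613 -0.0563  0.072 ]
[ 0.55   -0.1446  0.072 ]
[ 0.5986 -0.1487  0.072 ]
[ 0.6112 -0.0582  0.072 ]
```

```bash
python3 - <<'E'
from h import *
W=np.load('W1.npy');p,R,s=pose()
T=(W-p)@R
T0=T[:300]; W0=W[:300]
Q=(W0-np.array([.3885,.2985,.084]))@R   # tool coords at grasp
m=(abs(Q[...,0])<.05)&(abs(Q[...,1])<.08)&(W0[...,2]>.02)
P=W0[m]; q=Q[m]; k=abs(q[:,1])>.03
print(k.sum()); 
if k.sum(): print(P[k].min(0),P[k].max(0),q[k].min(0),q[k].max(0))
b=W0[(W0[...,0]>.42)&(W0[...,1]>.33)&(W0[...,2]>.03)&(np.mgrid[:300,:560][1]<515)&(np.mgrid[:300,:560][0]>210)]
print(np.percentile(b,[0,5,50,95,100],axis=0))
E
```

```text
1467
[0.3321 0.2288 0.02  ] [0.4418 0.3396 0.2664] [-0.0478 -0.0638 -0.1824] [0.0497 0.0487 0.064 ]
[[0.4287 0.33   0.03  ]
 [0.4353 0.3389 0.0338]
 [0.53   0.4692 0.0615]
 [0.5904 0.5106 0.2503]
 [0.6075 0.5213 0.2662]]
```

Emit:
carry_out:
  increments:
    - [[0.0916, 0.0148, 0.08, 0, 0, 0], [0.0916, 0.0148, 0.16, 0, 0, 0], [0.0916, 0.0148, 0.2, 0, 0, 0]]

```text
clock: 2.75
tcp_pos: [0.3842, 0.3015, 0.1484]
orientation: [-0.001, 0.087, 0.996, -0.001]
wrist_force: [0.3, -0.4, 1.0]
finger_gap: 0.0854
grip_force: 0.0
```

```bash
python3 - <<'E'
from h import *
c,W=cloud('wrist')
p,R,s=pose(); print(s['clock'],p,R,s['qvel'])
print([(np.round(d['position'],4).tolist(),round(d['score'],2)) for d in env.find_in('wrist','pin_knob')[:2]])
x,y,z=W[...,0],W[...,1],W[...,2]
m=(np.hypot(x-.388,y-.296)<.02)&(z>.088)&(z<.1); P=W[m]; print(len(P),P.mean(0),cv2.minAreaRect(P[:,:2].astype(np.float32)*1000))
E
```

```text
2.8 [0.3836 0.3009 0.1466] [[-0.9847  0.1739 -0.0048]
 [ 0.1739  0.9848 -0.0023]
 [ 0.0044 -0.0031 -1.    ]] [-0.0104 -0.0093  0.0424  0.0797 -0.0011  0.0004]
[([0.3833, 0.2981, 0.0934], 0.63)]
1073 [0.3871 0.299  0.0922] ((387.941162109375, 298.6321716308594), (22.828258514404297, 22.207679748535156), 86.7800064086914)
```

Emit:
carry_out:
  increments:
    - [[-0.008, -0.003, 0.02, 0, 0, 0], [-0.008, -0.003, 0.04, 0, 0, 0], [-0.008, -0.003, 0.04, 0, 0, 0]]

```text
clock: 3.22
tcp_pos: [0.3905, 0.2983, 0.1299]
orientation: [-0.0, 0.089, 0.996, -0.0]
wrist_force: [0.1, 0.5, 0.2]
finger_gap: 0.0853
grip_force: 0.0
```

Emit:
carry_out:
  increments:
    - [[0.005, 0, 0.04, 0, 0, 0], [0.005, 0, 0.07, 0, 0, 0], [0.005, 0, 0.09, 0, 0, 0], [0.005, 0, 0.09, 0, 0, 0]]

```text
clock: 3.72
tcp_pos: [0.3878, 0.2986, 0.0846]
orientation: [-0.001, 0.089, 0.996, -0.0]
wrist_force: [0.5, 0.4, 0.7]
finger_gap: 0.0854
grip_force: 0.0
```

Emit:
carry_out:
  increments:
    - [[0, 0, 0, 0, 0, 0], [0, 0, 0, 0, 0, 0], [0, 0, 0, 0, 0, 0], [0, 0, 0, 0, 0, 0], [0, 0, 0, 0, 0, 0]]
  jaw: 1
  squeeze: 40

```text
clock: 4.35
tcp_pos: [0.3884, 0.299, 0.0858]
orientation: [0.0, 0.089, 0.996, 0.0]
wrist_force: [-1.0, -0.1, 3.8]
finger_gap: 0.0208
grip_force: 39.0
```

Emit:
carry_out:
  increments:
    - [[0, 0, -0.06, 0, 0, 0], [0, 0, -0.14, 0, 0, 0], [0, 0, -0.24, 0, 0, 0], [0, 0, -0.32, 0, 0, 0], [0, 0, -0.32, 0, 0, 0]]

```text
clock: 4.97
tcp_pos: [0.3899, 0.2999, 0.2485]
orientation: [0.003, 0.089, 0.996, 0.002]
wrist_force: [0.2, -0.4, -1.2]
finger_gap: 0.0204
grip_force: 40.0
```

```bash
python3 - <<'E'
from h import *
c,W=cloud('wrist'); cv2.imwrite('pics/w2.png',c['frame'])
p,R,s=pose(); print(s['clock'],p,R,s['finger_gap'],s['grip_force'])
# target: above/behind eye
d=R.T@(np.array([.50,-.10,.25])-p);print(d/.5)
E
```

```text
5.025 [0.389  0.2993 0.2464] [[-0.9842  0.1771  0.0027]
 [ 0.1771  0.9842  0.0015]
 [-0.0023  0.002  -1.    ]] 0.020487068881353144 39.99086558818817
[-0.36   -0.7467 -0.0078]
```

Emit:
carry_out:
  increments:
    - [[-0.04, -0.075, 0, 0, 0, 0], [-0.09, -0.17, 0, 0, 0, -0.004], [-0.14, -0.27, 0, 0, 0, -0.0085], [-0.195, -0.365, 0, 0, 0, -0.0085], [-0.25, -0.46, 0, 0, 0, -0.0085]]

```text
clock: 5.65
tcp_pos: [0.4699, 0.0488, 0.2434]
orientation: [-0.001, 0.062, 0.998, 0.0]
wrist_force: [0.8, 1.7, -0.0]
finger_gap: 0.0204
grip_force: 40.0
```

Emit:
carry_out:
  increments:
    - [[-0.05, -0.095, 0, 0, 0, 0], [-0.1, -0.19, 0, 0, 0, 0], [-0.135, -0.25, 0, 0, 0, 0], [-0.15, -0.28, 0, 0, 0, 0], [-0.15, -0.28, 0, 0, 0, 0]]

```text
clock: 6.28
tcp_pos: [0.527, -0.098, 0.2439]
orientation: [-0.001, 0.063, 0.998, 0.001]
wrist_force: [-0.2, 0.7, -1.1]
finger_gap: 0.0209
grip_force: 40.0
```

```bash
python3 - <<'E'
from h import *
c,W=cloud('wrist'); cv2.imwrite('pics/w3.png',c['frame']); np.save('W3.npy',W)
p,R,s=pose(); print(s['clock'],p,R,s['finger_gap'],s['wrist_force'])
for n in ['eye','tongue_left','tongue_right','rail_mid','lock_pin','pin_tip']: print(n,[(np.round(d['position'],4).tolist(),round(d['score'],2)) for d in env.find_in('wrist',n)[:2]])
E
```

```text
6.325 [ 0.5267 -0.0972  0.2443] [[-0.9922  0.1245 -0.0021]
 [ 0.1245  0.9922  0.0013]
 [ 0.0023  0.0011 -1.    ]] 0.02073513637520118 [-0.1621 -0.0418 -1.0257]
eye [([0.6316, -0.1114, 0.0741], 0.63)]
tongue_left [([0.6265, -0.11, 0.0727], 0.75)]
tongue_right [([0.6267, -0.1112, 0.0736], 0.72)]
rail_mid [([0.6089, -0.1126, 0.0773], 0.71)]
lock_pin [([0.5261, -0.0965, 0.247], 0.7), ([0.6245, -0.1143, 0.0754], 0.6)]
pin_tip [([0.5201, -0.0959, 0.2468], 0.59)]
```

View pics/w3.png

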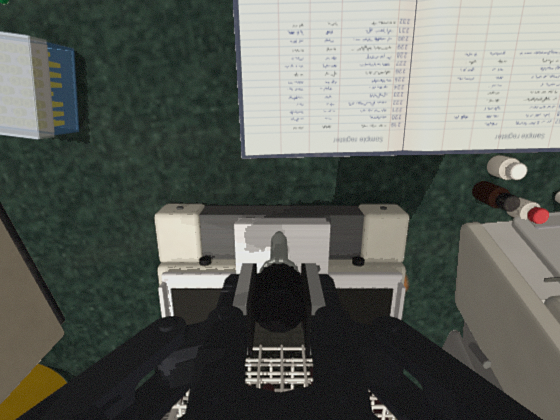

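The tongue spans columns 235–330 and the rail housing 157–407, so the platform is near mid-travel. The pin tip is at (281,237) and hides the eye. I'll work out the eye from the tongue's edges.

```bash
python3 - <<'E'
from h import *
W=np.load('W3.npy'); p,R,s=pose(); Q=(W-p)@R
v,u=np.mgrid[:420,:560]
x,y,z=W[...,0],W[...,1],W[...,2]
m=(abs(z-.072)<.005)&(v>212)&(v<248)&(u>225)&(u<340)
print('tongue med z',np.median(z[m]))
for r in range(222,246,4):
    for k in [(z>.065)&(z<.08), (z>.03)&(z<.09)]:
        mm=np.where(k[r])[0]; mm=mm[(mm>150)&(mm<415)]
        g=mm[(mm>225)&(mm<340)]
        print(r,g.min(),g.max(),Q[r,g.min()],Q[r,g.max()],'|',mm.min(),mm.max(),Q[r,mm.min(),1],Q[r,mm.max(),1],W[r,mm.min(),2])
for c in (240,250,320,326):
    k=np.where((z[:,c]>.067)&(z[:,c]<.08)&(v[:,c]>205)&(v[:,c]<300))[0]; print('front',c,k.min(),k.max(),Q[k.min(),c],W[k.min(),c])
# side-based: top surface rect of tongue
k=(v>205)&(v<262)&(u>262)&(u<300)&(z>.12)&(z<.25)
P=Q[k]; 
for lo in np.arange(0,.09,.01):
    a=P[(P[:,2]>lo)&(P[:,2]<lo+.01)]
    if len(a): print('pin z%.2f'%lo,len(a),a.mean(0),a[:,1].min(),a[:,1].max())
E
```

```text
tongue med z 0.07269999080858577
222 235 328 [-0.0274 -0.0427  0.1777] [-0.0276  0.0457  0.1777] | 235 328 -0.04265939478606555 0.04566379904475968 0.06792357209589855
222 226 339 [-0.0372 -0.0557  0.2046] [-0.0369  0.061   0.2031] | 155 408 -0.1266440469155689 0.1315269019390153 0.04726805922109381
226 234 329 [-0.0295 -0.043   0.1724] [-0.0303  0.0462  0.174 ] | 234 329 -0.04304031724666482 0.046200392290644564 0.07321354425682391
226 226 339 [-0.0406 -0.0555  0.2021] [-0.0417  0.0614  0.2041] | 156 407 -0.12598798433841107 0.12973483367586078 0.04765413696156298
230 234 329 [-0.0339 -0.0434  0.1734] [-0.0336  0.0461  0.1721] | 234 329 -0.043363164381774316 0.0460691636011575 0.07218493053484754
230 226 339 [-0.0456 -0.0559  0.2033] [-0.0453  0.0612  0.202 ] | 156 406 -0.1266431602353497 0.12903389202505255 0.04728579571580574
234 235 329 [-0.0379 -0.0426  0.1732] [-0.0381  0.0464  0.1732] | 235 329 -0.042565364581203316 0.04643645099973468 0.072397460529976
234 226 339 [-0.05   -0.0561  0.2032] [-0.0505  0.0618  0.2036] | 157 406 -0.12571731660178476 0.12970744831202866 0.04835574
[... 623 characters left out ...]
250 222 262 [-0.0277 -0.0285  0.1785] [ 0.5515 -0.1285  0.0671]
front 320 222 273 [-0.0279  0.0382  0.1785] [ 0.5598 -0.0624  0.0672]
front 326 223 273 [-0.0277  0.0434  0.1753] [ 0.5603 -0.0571  0.0703]
pin z0.02 97 [ 0.0093 -0.0015  0.0242] -0.008016956898396942 0.004713883629706957
pin z0.03 43 [ 0.0047 -0.0012  0.0384] -0.005380130047001286 0.0031319075407081802
pin z0.04 133 [ 0.0042 -0.0015  0.045 ] -0.006146699428699374 0.0033775231573793425
pin z0.05 119 [ 0.0041 -0.0015  0.055 ] -0.006365005933625364 0.003573027774729384
pin z0.06 88 [ 0.0043 -0.0014  0.0646] -0.00596580109807033 0.003238388068058486
pin z0.07 14 [ 0.0036 -0.0013  0.0739] -0.0035599196375623757 0.0014044719078133085
```

Emit:
carry_out:
  increments:
    - [[-0.06, 0.004, 0.03, 0, 0, 0], [-0.108, 0.004, 0.08, 0, 0, 0], [-0.108, 0.004, 0.14, 0, 0, 0], [-0.108, 0.004, 0.155, 0, 0, 0], [-0.108, 0.004, 0.155, 0, 0, 0]]

```text
clock: 7.25
tcp_pos: [0.581, -0.1022, 0.1679]
orientation: [-0.0, 0.062, 0.998, 0.0]
wrist_force: [-0.3, 0.3, -2.1]
finger_gap: 0.0205
grip_force: 40.0
```

```bash
python3 - <<'E'
from h import *
c,W=cloud('side'); T=c['frame']; 
p,R,s=pose(); print(s['clock'],p,R,s['wrist_force'])
a=cv2.resize(T[205:305,250:350],None,fx=4,fy=4,interpolation=2)
c2,W2=cloud('wrist')
b=cv2.resize(c2['frame'][200:300,230:330],None,fx=4,fy=4,interpolation=2)
cv2.imwrite('pics/c4.png',np.hstack([a,b]))
d=R.T@(np.array([.5806,-.1024,.165])-p);print(d*1000)
v,u=np.mgrid[:420,:560];Q=(W2-p)@R
k=(v>190)&(v<275)&(abs(Q[...,1])<.02)&(Q[...,2]>.035)&(Q[...,2]<.07)&(abs(Q[...,0])<.02)
P=Q[k];print(len(P),P.mean(0),P.min(0),P.max(0))
k=(W2[...,2]>.069)&(W2[...,2]<.077)&(abs(Q[...,1])<.06)&(Q[...,0]>-.02)&(Q[...,0]<.06);P=Q[k];print(len(P),P.min(0),P.max(0))
E
```

```text
7.3 [ 0.5815 -0.1024  0.1688] [[-0.9923  0.1241  0.001 ]
 [ 0.124   0.9923 -0.0002]
 [-0.001  -0.0001 -1.    ]] [0.8733 0.6004 0.1902]
[ 0.9186 -0.0974  3.8198]
379 [ 0.0038 -0.0002  0.0506] [-0.0004 -0.0052  0.0351] [0.0055 0.0048 0.0681]
7920 [-0.02   -0.0447  0.0929] [0.0271 0.0456 0.0998]
```

View pics/c4.png

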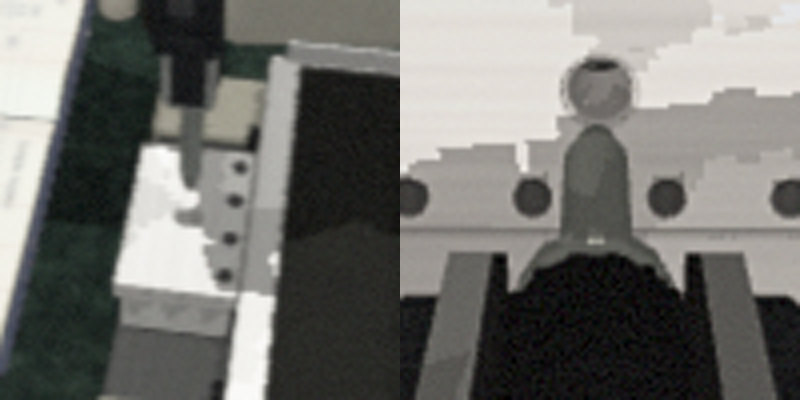

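The wrist crop shows the eye at (280,221.8) in the full picture and the pin tip just in front of it at (279.3,232).

```bash
python3 - <<'E'
from h import *
p,R,s=pose(); c=env.read_camera('wrist');K=c['intrinsics'];T=c['T_tool_cam']
def at(u,v,z):
    d=T[:3,:3]@np.linalg.solve(K,[u,v,1]); return T[:3,3]+d*(z-T[2,3])/d[2]
print(p,at(280,221.8,p[2]-.0723)*1000, at(279.3,231.5,.077)*1000, at(279.3,236,.067)*1000)
E
```

```text
[ 0.5819 -0.1026  0.1693] [ 0.9035  0.8407 96.9726] [ 1.5988  0.3054 77.    ] [ 2.6317  0.2818 67.    ]
```

Emit:
carry_out:
  increments:
    - [[0.0022, 0.001, 0.0, 0, 0, 0], [0.0022, 0.001, 0.015, 0, 0, 0], [0.0022, 0.001, 0.035, 0, 0, 0], [0.0022, 0.001, 0.05, 0, 0, 0], [0.0022, 0.001, 0.05, 0, 0, 0]]

```text
clock: 8.02
tcp_pos: [0.5797, -0.1018, 0.1416]
orientation: [-0.001, 0.062, 0.998, 0.0]
wrist_force: [-0.6, -0.1, -1.2]
finger_gap: 0.0207
grip_force: 40.0
```

Emit:
carry_out:
  increments:
    - [[0, 0, 0.01, 0, 0, 0], [0, 0, 0.02, 0, 0, 0], [0, 0, 0.03, 0, 0, 0], [0, 0, 0.034, 0, 0, 0], [0, 0, 0.034, 0, 0, 0]]

```text
clock: 8.65
tcp_pos: [0.5802, -0.1019, 0.1256]
orientation: [-0.0, 0.062, 0.998, 0.0]
wrist_force: [0.4, -0.5, -0.2]
finger_gap: 0.0206
grip_force: 40.0
```

Emit:
carry_out:
  increments:
    - [[0, 0, 0.008, 0, 0, 0], [0, 0, 0.012, 0, 0, 0], [0, 0, 0.014, 0, 0, 0], [0, 0, 0.014, 0, 0, 0]]

```text
clock: 9.15
tcp_pos: [0.5807, -0.1019, 0.1196]
orientation: [0.001, 0.062, 0.998, -0.0]
wrist_force: [-0.4, 1.2, 4.8]
finger_gap: 0.0205
grip_force: 40.6
```

Emit:
carry_out:
  increments:
    - [[0, 0, 0.002, 0, 0, 0], [0, 0, 0.002, 0, 0, 0]]

```text
clock: 9.4
tcp_pos: [0.581, -0.102, 0.1194]
orientation: [0.001, 0.062, 0.998, -0.0]
wrist_force: [-1.6, 0.2, 9.2]
finger_gap: 0.0205
grip_force: 41.1
```

Emit:
carry_out:
  increments:
    - [[0, 0.003, 0, 0, 0, 0], [0, 0.007, 0, 0, 0, 0], [0, 0.011, 0, 0, 0, 0], [0, 0.015, 0, 0, 0, 0]]

```text
clock: 9.9
tcp_pos: [0.5819, -0.0974, 0.1195]
orientation: [0.001, 0.063, 0.998, -0.003]
wrist_force: [-2.5, -6.9, 8.2]
finger_gap: 0.0206
grip_force: 41.1
```

Emit:
carry_out:
  increments:
    - [[0, 0.002, 0, 0, 0, 0], [0, 0.004, 0, 0, 0, 0], [0, 0.004, 0, 0, 0, 0]]

```text
clock: 10.28
tcp_pos: [0.5822, -0.0952, 0.1195]
orientation: [0.001, 0.063, 0.998, -0.003]
wrist_force: [-2.2, -6.2, 7.8]
finger_gap: 0.0205
grip_force: 41.1
```

Emit:
carry_out:
  increments:
    - [[0, 0.002, 0, 0, 0, 0], [0, 0.004, 0, 0, 0, 0], [0, 0.004, 0, 0, 0, 0]]

```text
clock: 10.65
tcp_pos: [0.5825, -0.0933, 0.1195]
orientation: [0.001, 0.063, 0.998, -0.003]
wrist_force: [-2.0, -6.6, 7.8]
finger_gap: 0.0207
grip_force: 41.1
```

Emit:
carry_out:
  increments:
    - [[0, 0.002, 0, 0, 0, 0], [0, 0.004, 0, 0, 0, 0], [0, 0.004, 0, 0, 0, 0]]

```text
clock: 11.02
tcp_pos: [0.5827, -0.0913, 0.1195]
orientation: [0.001, 0.063, 0.998, -0.003]
wrist_force: [-2.9, -6.5, 7.7]
finger_gap: 0.0209
grip_force: 41.1
```

Emit:
carry_out:
  increments:
    - [[0, 0.002, 0, 0, 0, 0], [0, 0.004, 0, 0, 0, 0], [0, 0.004, 0, 0, 0, 0]]

```text
clock: 11.4
tcp_pos: [0.583, -0.0893, 0.1195]
orientation: [0.001, 0.063, 0.998, -0.003]
wrist_force: [-2.5, -5.6, 7.6]
finger_gap: 0.0209
grip_force: 41.1
```

Emit:
carry_out:
  increments:
    - [[0, 0.002, 0, 0, 0, 0], [0, 0.004, 0, 0, 0, 0], [0, 0.004, 0, 0, 0, 0]]

```text
clock: 11.78
tcp_pos: [0.5832, -0.0872, 0.1195]
orientation: [0.001, 0.063, 0.998, -0.003]
wrist_force: [-2.4, -6.3, 8.3]
finger_gap: 0.0207
grip_force: 41.1
```

Emit:
carry_out:
  increments:
    - [[0, 0.002, 0, 0, 0, 0], [0, 0.004, 0, 0, 0, 0], [0, 0.004, 0, 0, 0, 0]]

```text
clock: 12.15
tcp_pos: [0.5835, -0.0852, 0.1195]
orientation: [0.001, 0.063, 0.998, -0.003]
wrist_force: [-2.2, -5.7, 8.4]
finger_gap: 0.0208
grip_force: 41.1
```

Emit:
carry_out:
  increments:
    - [[0, 0.002, 0, 0, 0, 0], [0, 0.004, 0, 0, 0, 0], [0, 0.004, 0, 0, 0, 0]]

```text
clock: 12.52
tcp_pos: [0.5837, -0.0833, 0.1195]
orientation: [0.001, 0.063, 0.998, -0.003]
wrist_force: [-2.5, -6.2, 7.2]
finger_gap: 0.0205
grip_force: 41.1
```

Emit:
carry_out:
  increments:
    - [[0, 0.002, 0, 0, 0, 0], [0, 0.004, 0, 0, 0, 0], [0, 0.004, 0, 0, 0, 0]]

```text
clock: 12.9
tcp_pos: [0.584, -0.0813, 0.1195]
orientation: [0.001, 0.063, 0.998, -0.003]
wrist_force: [-2.1, -5.9, 8.1]
finger_gap: 0.0204
grip_force: 41.1
```

Emit:
carry_out:
  increments:
    - [[0, 0.002, 0, 0, 0, 0], [0, 0.004, 0, 0, 0, 0], [0, 0.004, 0, 0, 0, 0]]

```text
clock: 13.28
tcp_pos: [0.5843, -0.0793, 0.1195]
orientation: [0.001, 0.063, 0.998, -0.003]
wrist_force: [-1.4, -6.6, 8.1]
finger_gap: 0.0205
grip_force: 41.1
```

Emit:
carry_out:
  increments:
    - [[0, -0.003, 0, 0, 0, 0], [0, -0.011, 0, 0, 0, 0], [0, -0.019, 0, 0, 0, 0], [0, -0.027, 0, 0, 0, 0], [0, -0.035, 0, 0, 0, 0]]

```text
clock: 13.9
tcp_pos: [0.5826, -0.0915, 0.1194]
orientation: [0.002, 0.061, 0.998, 0.003]
wrist_force: [0.1, 8.1, 8.5]
finger_gap: 0.0205
grip_force: 41.2
```

Emit:
carry_out:
  increments:
    - [[0, -0.008, 0, 0, 0, 0], [0, -0.016, 0, 0, 0, 0], [0, -0.021, 0, 0, 0, 0], [0, -0.024, 0, 0, 0, 0]]

```text
clock: 14.4
tcp_pos: [0.581, -0.1035, 0.1194]
orientation: [0.002, 0.061, 0.998, 0.003]
wrist_force: [0.4, 7.8, 9.1]
finger_gap: 0.0207
grip_force: 41.3
```

Emit:
carry_out:
  increments:
    - [[0, -0.002, 0, 0, 0, 0], [0, -0.004, 0, 0, 0, 0], [0, -0.004, 0, 0, 0, 0]]

```text
clock: 14.78
tcp_pos: [0.5808, -0.1057, 0.1195]
orientation: [0.002, 0.061, 0.998, 0.002]
wrist_force: [-0.9, 6.9, 9.4]
finger_gap: 0.0206
grip_force: 41.3
```

Emit:
carry_out:
  increments:
    - [[0, -0.003, 0, 0, 0, 0], [0, -0.007, 0, 0, 0, 0], [0, -0.01, 0, 0, 0, 0], [0, -0.01, 0, 0, 0, 0]]

```text
clock: 15.28
tcp_pos: [0.5802, -0.1107, 0.1195]
orientation: [0.002, 0.061, 0.998, 0.002]
wrist_force: [0.9, 8.4, 10.3]
finger_gap: 0.0208
grip_force: 41.3
```

Emit:
carry_out:
  increments:
    - [[0, -0.002, 0, 0, 0, 0], [0, -0.004, 0, 0, 0, 0], [0, -0.004, 0, 0, 0, 0]]

```text
clock: 15.65
tcp_pos: [0.5799, -0.1126, 0.1194]
orientation: [0.002, 0.061, 0.998, 0.002]
wrist_force: [-0.0, 8.0, 9.7]
finger_gap: 0.0205
grip_force: 41.3
```

Emit:
carry_out:
  increments:
    - [[0, -0.002, 0, 0, 0, 0], [0, -0.004, 0, 0, 0, 0], [0, -0.004, 0, 0, 0, 0]]

```text
clock: 16.02
tcp_pos: [0.5796, -0.1146, 0.1194]
orientation: [0.002, 0.061, 0.998, 0.002]
wrist_force: [0.4, 7.4, 9.6]
finger_gap: 0.0207
grip_force: 41.3
```

Emit:
carry_out:
  increments:
    - [[0, -0.002, 0, 0, 0, 0], [0, -0.004, 0, 0, 0, 0], [0, -0.004, 0, 0, 0, 0]]

```text
clock: 16.4
tcp_pos: [0.5794, -0.1166, 0.1194]
orientation: [0.002, 0.061, 0.998, 0.002]
wrist_force: [-0.6, 7.7, 9.7]
finger_gap: 0.0207
grip_force: 41.3
```

Emit:
carry_out:
  increments:
    - [[0, -0.002, 0, 0, 0, 0], [0, -0.004, 0, 0, 0, 0], [0, -0.004, 0, 0, 0, 0]]

```text
clock: 16.77
tcp_pos: [0.579, -0.119, 0.1192]
orientation: [0.001, 0.062, 0.998, 0.002]
wrist_force: [0.2, 6.3, 7.5]
finger_gap: 0.0206
grip_force: 41.0
```

Emit:
carry_out:
  increments:
    - [[0, -0.002, 0, 0, 0, 0], [0, -0.004, 0, 0, 0, 0], [0, -0.004, 0, 0, 0, 0]]

```text
clock: 17.15
tcp_pos: [0.5778, -0.1228, 0.1176]
orientation: [0.0, 0.062, 0.998, 0.0]
wrist_force: [0.8, 2.1, 0.2]
finger_gap: 0.0207
grip_force: 40.1
```

The pin has started into the bore: z dropped and the contact force vanished.

Emit:
carry_out:
  increments:
    - [[0, -0.001, 0.004, 0, 0, 0], [0, -0.001, 0.008, 0, 0, 0], [0, -0.001, 0.008, 0, 0, 0]]

```text
clock: 17.52
tcp_pos: [0.5775, -0.1234, 0.1133]
orientation: [-0.0, 0.062, 0.998, 0.0]
wrist_force: [0.9, 0.5, -1.6]
finger_gap: 0.0203
grip_force: 39.9
```

Emit:
carry_out:
  increments:
    - [[0, 0, 0.004, 0, 0, 0], [0, 0, 0.008, 0, 0, 0], [0, 0, 0.012, 0, 0, 0], [0, 0, 0.012, 0, 0, 0]]

```text
clock: 18.02
tcp_pos: [0.5775, -0.1232, 0.1075]
orientation: [-0.0, 0.062, 0.998, 0.0]
wrist_force: [0.6, 1.2, -1.6]
finger_gap: 0.0207
grip_force: 40.0
```

Emit:
carry_out:
  increments:
    - [[0, 0, 0.004, 0, 0, 0], [0, 0, 0.008, 0, 0, 0], [0, 0, 0.012, 0, 0, 0], [0, 0, 0.012, 0, 0, 0]]

```text
clock: 18.52
tcp_pos: [0.5776, -0.1232, 0.1015]
orientation: [-0.0, 0.062, 0.998, 0.0]
wrist_force: [0.4, 0.4, -1.8]
finger_gap: 0.0207
grip_force: 40.0
```

Emit:
carry_out:
  increments:
    - [[0, 0, 0.003, 0, 0, 0], [0, 0, 0.006, 0, 0, 0], [0, 0, 0.006, 0, 0, 0]]

```text
clock: 18.9
tcp_pos: [0.5776, -0.1233, 0.0986]
orientation: [-0.0, 0.062, 0.998, 0.0]
wrist_force: [1.7, 0.5, -2.2]
finger_gap: 0.0208
grip_force: 40.0
```

Emit:
carry_out:
  increments:
    - [[0, 0, 0.002, 0, 0, 0], [0, 0, 0.004, 0, 0, 0], [0, 0, 0.004, 0, 0, 0]]

```text
clock: 19.27
tcp_pos: [0.5777, -0.1233, 0.0978]
orientation: [0.0, 0.062, 0.998, -0.0]
wrist_force: [-1.7, 1.5, 5.1]
finger_gap: 0.0207
grip_force: 40.7
```

Emit:
carry_out:
  increments:
    - [[0, 0, -0.001, 0, 0, 0], [0, 0, -0.001, 0, 0, 0], [0, 0, -0.001, 0, 0, 0], [0, 0, -0.001, 0, 0, 0], [0, 0, -0.001, 0, 0, 0]]
  jaw: 0.4

```text
clock: 19.9
tcp_pos: [0.5776, -0.1233, 0.0972]
orientation: [-0.0, 0.062, 0.998, 0.0]
wrist_force: [-0.0, -0.7, 0.1]
finger_gap: 0.0515
grip_force: 0.0
```

Emit:
carry_out:
  increments:
    - [[0, 0, -0.03, 0, 0, 0], [0, 0, -0.1, 0, 0, 0], [0, 0, -0.2, 0, 0, 0], [0.03, 0, -0.28, 0, 0, 0], [0.1, 0, -0.3, 0, 0, 0]]

```text
clock: 20.52
tcp_pos: [0.53, -0.1179, 0.2516]
orientation: [0.004, 0.062, 0.998, -0.001]
wrist_force: [0.1, -0.7, 0.9]
finger_gap: 0.0512
grip_force: 0.0
```

```bash
python3 - <<'E'
from h import *
c,W=cloud('side'); T=c['frame']; 
p,R,s=pose(); print(s['clock'],p,s['wrist_force'],s['finger_gap'])
a=cv2.resize(T[205:305,250:350],None,fx=4,fy=4,interpolation=2)
c2,W2=cloud('wrist'); b=c2['frame'][100:300,180:380]; b=cv2.resize(b,(400,400))
cv2.imwrite('pics/c5.png',np.hstack([a,b]))
x,y,z=[W2[...,i] for i in range(3)]
m=(np.hypot(x-.5776,y+.1233)<.025); print(np.percentile(z[m],[5,50,80,90,95,99]))
k=m&(z>.096)&(z<.115); print(k.sum(),W2[k].mean(0))
E
```

```text
20.575 [ 0.525  -0.1165  0.2518] [-5.4474  2.0936 -0.7225] 0.05131237967219651
[0.0321 0.0731 0.1017 0.1046 0.1051 0.1057]
524 [ 0.5759 -0.1232  0.1036]
```

View pics/c5.png

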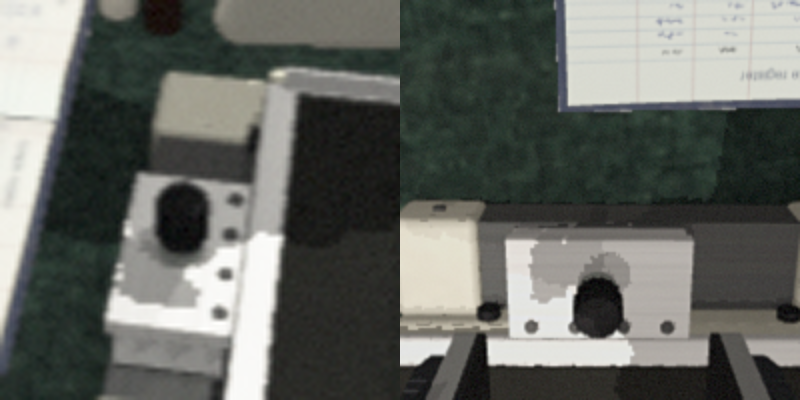

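The pin stands upright in the tongue, at (180,215) in the left crop and (598,305) in the right. The knob top is at 0.105 m against 0.104 m expected, so it is fully home.

Emit:
carry_out:
  increments:
    - [[0, 0, 0, 0, 0, 0], [0, 0, 0, 0, 0, 0], [0, 0, 0, 0, 0, 0]]

```text
clock: 21.0
tcp_pos: [0.5284, -0.1171, 0.2466]
orientation: [-0.0, 0.062, 0.998, 0.0]
wrist_force: [0.1, 0.4, 0.5]
finger_gap: 0.0509
grip_force: 0.0
```

```bash
python3 -c "
from workcell import env
print(env.hand_in())"
```

```text
the job is handed in; nothing more can be done
None
```

The locking pin is fully home through the eye in the lock bore, found about 21 mm to the right of centre, with the gripper clear; the job was handed in at about 21 s, and no verdict was returned.

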